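# Gauge two clamp knobs on a threaded stud

## Robot

A 7-joint arm with a two-finger parallel gripper is mounted at the origin on the work surface. World frame = base frame: x ahead of the robot, y to its left, z up, the work surface at z = 0. Lengths are in m, angles in rad, forces in N, time in s.
With the tool pointing down it reaches from about 0.425 to 0.875 m from the base axis. Payload 8.4 kg.
Tool frame: the origin (TCP) lies on the centre line of the jaws, within the pads' length; the fingertips stand 14 mm ahead of it and the grasp point (between the pads) lies 5 mm behind it; z points along the fingers, y is the line along which they close (so a half turn about z gives the same grasp; the last joint's range is limited). The gripper opens to 87 mm and grips with 3 to 60 N. Pads are 19 mm wide; open, the fingers measure 117 mm over their backs; the gripper's body (75 mm by 190 mm) begins 51 mm behind the grasp point.
Start: joints at [1.107, 0.333, 0.04, 1.465, -0.013, 1.343, -0.059], TCP at [0.232, -0.607, 0.237] pointing down, gripper open.
Joint ranges: [-2.58, 2.58], [-0.38, 2.09], [-1.3, 1.39], [0.25, 2.4], [-1.5, 4.64], [0.08, 2.09], [-2.65, 2.65]. Speed limits (rad/s): [2.22, 2.22, 2.79, 2.79, 3.14, 3.14, 3.14].

## Interface

Orientations are given as a unit quaternion [x, y, z, w].
In Python, from rig import env, eyes gives the robot as it stands. The module is installed in compiled form; this text tells all that it offers.
- The arm moves only by the shell command python3 -m pendant 'ROWS' [FORCE]. ROWS is JSON, a list of rows, each a list of 7 numbers: the shift along the world's x, y, z in mm, then the turn, a rotation vector about the world's x, y, z in degrees, then the opening, from 0 (shut) to 1 (fully open). In form: [[tx, ty, tz, rx, ry, rz, grip], ...]. A call has exactly 5 rows; each row is the pose to reach, as a shift and turn from the pose commanded when the call began; what a row does not reach only later rows make up. A row lasts 1/8 s, in which the tool goes at most 62.5 mm and 10.7 degrees, less where a joint would pass 70% of its speed; a pose out of reach is approached as far as the arm can. A call with a gripper value outside its range is refused whole. The fingers move at their own pace and stop on an object; FORCE is the grip in N (left out, the last holds). Time passes only in rows, so rows that repeat a pose let the fingers close, or fill a call up. It gives the time, the measured TCP pose, the force, the opening and the grip force at its end, in the units of the state.
- env.read_state(): the state, without advancing time (a new reading comes with each control period).
- eyes.read_camera(name): name is "side" or "top"; returns a dict with "img" (400x640x3 uint8, blue, green, red), "z_map" (400x640 float32, m along the optical axis (not along the pixel's ray), 0 where there is no reading), "camera_matrix" (3x3 intrinsics, pixels), "R" (3x3) and "t" (3): a world point X has camera coordinates R X + t. Camera axes: x right, y down, z forward; pixel columns grow to the right and rows downward; lengths in m; the calibration is good to about 2 mm. A picture is of the moment at which its call begins.
- env.sign_off(): hands the job in; it is judged then, once.
Trained networks look in the newest picture that a camera, given by its name, has taken for a name from the list of things; names that differ only in an ending like _2 or _b are one class to them, and where a whole thing is asked for, a point or a joint stands for the part that bears it (a point fixed in the world has none). Each returns a list of dicts, best first, with "conf" (0 to 1); they miss things now and then, are a little off and sometimes report something else, mostly with a low value. They report only what shows in the picture. A call takes as long as a camera call. They do not tell look-alikes from the thing itself.
- eyes.look_for(camera, thing): "location" ([x, y, z] in m, in world coordinates, good to about 4 mm: the middle of the surface that is visible of it).
- eyes.silhouettes(camera, thing): "mask" (400x640 bool, what is visible of it).
- eyes.tip_of(camera, thing): "location" ([x, y, z] in m, in world coordinates, good to about 4 mm: a listed point, or the origin of a listed thing).
The state is a dict: "time": time; "q": joint angles; "joint_vel": joint speeds; "joint_efforts": joint torques, N m; "tool_pos": TCP position; "eef_rot": TCP orientation; "contact_force": force on the tool from outside, world axes, zero at the start; "ft_torque": the same for the moment, N m; "grip_width": finger opening in m; "grip_force": force on a finger pad.
Only numpy, scipy, OpenCV 4.12 (cv2) and the standard library are available. Lean on these libraries where they do the work, as an engineer would, in place of code of your own. Each camera call takes 0.05 s, during which the arm holds its last target. There are 200 camera calls.

## Task

One of the two red-barred clamp knobs is faulty and will not screw fully home. Try them by feel on the brass threaded gauge in the blue vise, never forcing one that binds: leave the good knob screwed fully home on the gauge and put the faulty one in the orange reject tray. Leave the other things on the desk alone.

Things in the scene. Friction and masses are not known exactly. Their poses are not given: they have to be found in the camera images.
- knob_a: Black round clamp knob with a red grip bar on top, 70 g. Origin at the centre of its open underside (rim), z up. Skirt 38 mm diameter, 46 mm tall; bore open below, 28 mm wide, narrowing to 22 mm from 25 mm above the rim. At the start it stands rim down on the table. The two knobs look alike; exactly one binds about 6 mm short of home on the gauge, and the names do not tell which.
- knob_b: Black round clamp knob with a red grip bar on top, 70 g. Origin at the centre of its open underside (rim), z up. Skirt 38 mm diameter, 46 mm tall; bore open below, 28 mm wide, narrowing to 22 mm from 25 mm above the rim. At the start it stands rim down on the table. The two knobs look alike; exactly one binds about 6 mm short of home on the gauge, and the names do not tell which.
- knob_a_bar (a point): Centre of the knob's red grip bar, on its axis 60 mm above its rim. The bar stands on the closed top of the skirt, from 46 to 74 mm above the rim, 40 mm long along the knob's x axis, 14 mm wide along y. Two lugs (4 mm thick, centred 6 mm above the rim, tips 10.7 mm from the axis) lie inside the skirt under the bar's two ends, so a half turn makes no difference.
- knob_b_bar (a point): Centre of the other knob's red grip bar; all measures as for knob_a_bar.
- gauge: Blue bench vise, fixed, 130 x 80 mm, jaw tops 40 mm above the table, holding the brass threaded gauge upright at its centre. Origin on the table under the gauge's axis, z up. White lines on the jaws mark its x axis. A knob goes on with its bar along these lines (either way round, within 0.25 rad), and a faulty one lifts off again when turned back anticlockwise to them.
- gauge_seat (a point): Centre of the top of the steel flange (48 mm diameter) at the stud's foot, 45 mm above the table, on the axis: a knob that is home has its origin here, rim on flange. Set on along the white lines, a knob comes to rest on the threads with its rim about 10 mm above the flange; 2.7 to 3.3 rad clockwise bring a good one home. The faulty one binds after 1 to 1.7 rad, rim about 6 mm above the flange.
- gauge_tip (a point): Centre of the top of the brass stud, 40 mm above the flange. Stud 20 mm in diameter, its foot with two ridges, 26 mm over them, up to 24 mm, then plain with a tapered nose. Right-handed: clockwise from above screws a knob down, 24 mm a turn (3.82 mm a radian), with 2 mm of axial play. A knob let go part way stays where it is. More than 40 N between a knob and the gauge counts as forcing it.
- tray: Orange open reject tray, fixed, 130 x 130 mm, 30 mm high, walls 4 mm, floor 4 mm thick. Origin at the centre of its underside.
- mouse: Grey computer mouse, 100 mm long along its x, 60 mm wide, 32 mm high; loose bystander. Origin at the centre of its underside.
- screwdriver: Screwdriver lying on the table, 170 mm long along its x; loose bystander.
- spanner: Steel spanner lying on the table, 150 mm long along its x; loose bystander.
- case: Black rounded earphone case, 62 x 110 x 28 mm; loose bystander. Origin at the centre of its underside.
- marker: White marker pen with a red cap, 125 mm long along its x, 13 mm thick; loose bystander.
Mind the look-alikes: they are no part of the job. Of the things that look like the tray, the largest one is meant. What is shaped like the knob_b but green is not meant.

How it is judged:
At the end, for the whole second after the job is handed in: One knob is screwed fully home on the gauge (its rim within 1.6 mm of the flange, within 3 mm of the axis, upright), the other lies inside the reject tray (its origin within the walls and less than 32 mm above the table); both at rest and released ((((z of knob_a in the frame of gauge_seat between -0.003 and 0.0016 m and horizontal distance between knob_a and gauge_seat below 0.003 m and angle between knob_a's own z axis and vertical below 0.08 rad) and (x of knob_b in the frame of tray between -0.06 and 0.06 m and y of knob_b in the frame of tray between -0.06 and 0.06 m and z of knob_b in the frame of tray below 0.032 m)) or ((z of knob_b in the frame of gauge_seat between -0.003 and 0.0016 m and horizontal distance between knob_b and gauge_seat below 0.003 m and angle between knob_b's own z axis and vertical below 0.08 rad) and (x of knob_a in the frame of tray between -0.06 and 0.06 m and y of knob_a in the frame of tray between -0.06 and 0.06 m and z of knob_a in the frame of tray below 0.032 m))) and linear speed of each of knob_a, knob_b below 0.02 m/s); the robot touches nothing.
It fails at once if a knob is forced: more than 40 N between a knob and the gauge (contact force between any of knob_a, knob_b and gauge above 40 N).
It fails at once if the robot presses on the gauge or vise itself with more than 25 N (contact force between the arm and gauge above 25 N).
It fails at once if a bystander is moved by more than 20 mm (distance of any of mouse, screwdriver, spanner, case, marker from where it was at the start of the episode above 0.02 m).
It also fails if it takes over 72 s, if anything falls off the work surface, if the arm or the gripper's body presses on something with over 40 N, if the wrist force passes 120 N, or if a joint passes its speed limit or range.

## Working session

There is one attempt and no reset: what is moved stays moved. The work goes in short steps, Python scripts to look and compute and a shell command to move; the robot and the scene stay as the last step left them, time stands still between calls to the robot, and variables do not carry over. Pictures are saved under pics/ and viewed, at most 10 in all, crops included, and the job is handed in when it is done.

```bash
mkdir -p pics; cat > h.py <<'E'
import numpy as np, cv2
from rig import env, eyes
def px(c,P):
    p=c["camera_matrix"]@(c["R"]@np.array(P)+c["t"]); return p[:2]/p[2]
def cloud(c):
    v,u=np.mgrid[0:400,0:640]; z=c["z_map"]; K=c["camera_matrix"]
    p=np.stack([(u-K[0,2])*z/K[0,0],(v-K[1,2])*z/K[1,1],z],-1)
    return (p-c["t"])@c["R"]
E
python3 - <<'E'
from h import *
s=env.read_state(); print({k:np.round(v,3).tolist() for k,v in s.items()})
for n in("top","side"):
    c=eyes.read_camera(n); cv2.imwrite(f"pics/{n}0.png",c["img"]); print(n,"cam at",np.round(-c["R"].T@c["t"],3))
    for th in("knob_a","gauge","tray"):
        for d in eyes.look_for(n,th): print(n,th,np.round(d["location"],3),round(d["conf"],2),px(c,d["location"]).round())
    for th in("knob_a_bar","gauge_seat","gauge_tip","tray"):
        for d in eyes.tip_of(n,th): print(n,"tip",th,np.round(d["location"],3),round(d["conf"],2),px(c,d["location"]).round())
E
```

```text
{'time': 0.0, 'q': [1.107, 0.334, 0.04, 1.466, -0.013, 1.343, -0.058], 'joint_vel': [-0.002, -0.001, -0.0, 0.001, -0.002, -0.0, -0.0], 'joint_efforts': [-0.001, -65.636, 1.335, -40.381, -0.06, 0.045, 0.0], 'tool_pos': [0.232, -0.607, 0.236], 'eef_rot': [0.983, 0.181, -0.0, -0.001], 'contact_force': [0.476, 0.971, -0.498], 'ft_torque': [0.007, 0.018, -0.055], 'grip_force': 0.0, 'grip_width': 0.087}
top cam at [ 0.353 -0.034  1.154]
top knob_a [0.554 0.303 0.048] 0.61 [212. 195.]
top knob_a [0.484 0.247 0.046] 0.59 [230. 220.]
top knob_a [0.598 0.225 0.051] 0.58 [239. 180.]
top knob_a [0.501 0.167 0.045] 0.46 [259. 214.]
top gauge [0.551 0.01  0.042] 0.91 [314. 198.]
top tray [ 0.316 -0.286  0.003] 0.91 [418. 283.]
top tray [ 0.451 -0.502  0.003] 0.79 [492. 236.]
top tray [ 0.499 -0.275  0.006] 0.72 [413. 218.]
top tip knob_a_bar [0.605 0.231 0.062] 0.64 [237. 177.]
top tip knob_a_bar [ 0.66  -0.395  0.002] 0.54 [452. 165.]
top tip gauge_seat [0.55  0.013 0.044] 0.87 [313. 198.]
top tip gauge_tip [0.55  0.014 0.082] 0.59 [313. 195.]
top tip tray [ 0.318 -0.285 -0.   ] 0.97 [418. 282.]

[... 172 characters left out ...]
66 0.906 0.87 ]
side knob_a [0.604 0.243 0.05 ] 0.79 [266. 269.]
side knob_a [0.481 0.262 0.048] 0.7 [314. 283.]
side gauge [0.55  0.034 0.032] 0.63 [305. 220.]
side tray [ 0.458 -0.504  0.001] 0.9 [358. 133.]
side tray [ 0.32  -0.292  0.004] 0.73 [392. 170.]
side tray [ 0.496 -0.285  0.004] 0.66 [339. 165.]
side tip knob_a_bar [0.611 0.231 0.058] 0.89 [264. 263.]
side tip knob_a_bar [ 0.497 -0.277  0.   ] 0.43 [339. 167.]
side tip gauge_seat [0.547 0.008 0.044] 0.82 [308. 211.]
side tip gauge_tip [0.552 0.012 0.087] 0.8 [306. 200.]
side tip tray [ 0.315 -0.287 -0.002] 0.85 [393. 172.]
side tip tray [ 0.495 -0.279 -0.001] 0.73 [339. 167.]
side tip tray [ 0.455 -0.496 -0.003] 0.55 [358. 135.]
```

```bash
python3 - <<'E'
import cv2
a=cv2.imread("pics/top0.png");b=cv2.imread("pics/side0.png")
cv2.imwrite("pics/topc.png",cv2.resize(a[130:310,170:530],(800,400),interpolation=cv2.INTER_CUBIC))
cv2.imwrite("pics/knobs.png",cv2.resize(a[145:255,190:340],(800,586),interpolation=cv2.INTER_CUBIC))
E
```

```text
(no output)
```

View pics/topc.png

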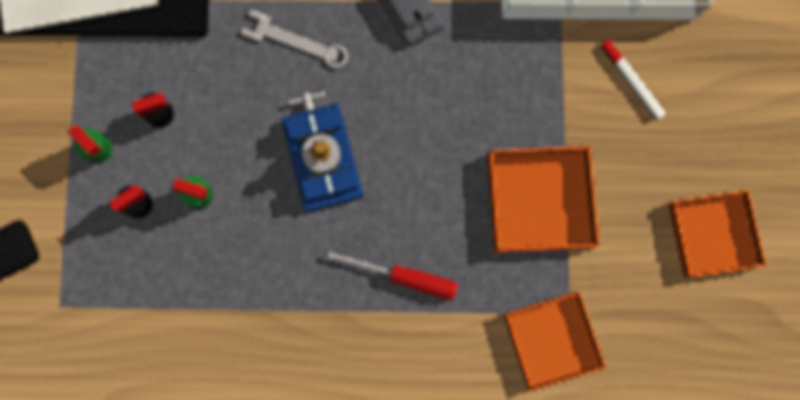

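View pics/knobs.png

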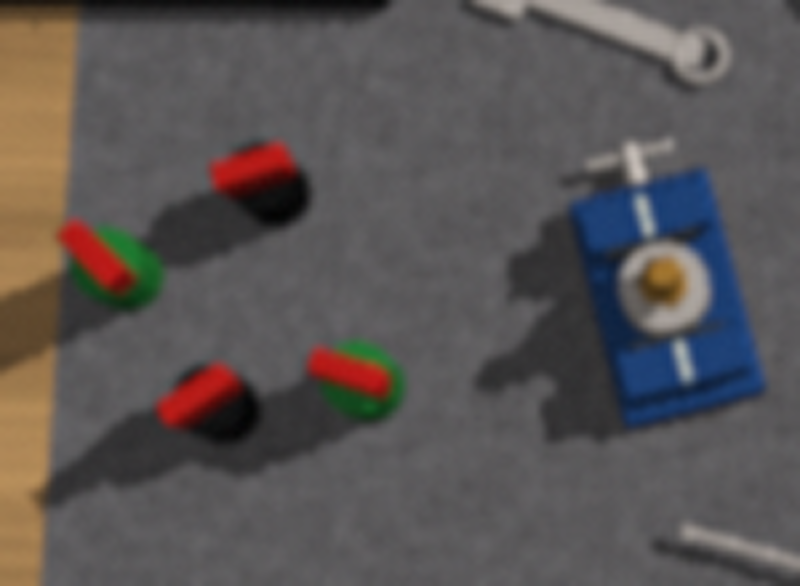

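The job knobs are the two black ones, at top pixels (238,177) and (228,220). The green ones at (210,196) and (258,214) are look-alikes. The tray I want is the largest one, at (413,218); the trays at (418,283) and (492,236) are smaller. The vise is at (314,198), with its white lines tilted.

```bash
cat >> h.py <<'E'
def bars(names=("top","side"),centers=((0.605,0.23),(0.484,0.25)),h=0.074,r=0.04):
    for n in names:
        c=eyes.read_camera(n); X=cloud(c); im=c["img"].astype(int)
        red=(im[...,2]>110)&(im[...,1]<70)&(im[...,0]<70)
        for ce in centers:
            m=red&(np.hypot(X[...,0]-ce[0],X[...,1]-ce[1])<r)&(X[...,2]>h-.05)
            P=X[m]
            if len(P)<6: print(n,ce,"few");continue
            T=P[P[:,2]>h-.007]
            if len(T)<5: print(n,ce,"zmax",P[:,2].max());continue
            rc=cv2.minAreaRect((T[:,:2]*1000).astype(np.float32)); b=cv2.boxPoints(rc)
            e=[b[1]-b[0],b[2]-b[1]]; l=max(e,key=np.linalg.norm)
            w,V=np.linalg.eigh(np.cov(T[:,:2].T)); v=V[:,1]
            print(n,ce,len(T),"mean",T.mean(0).round(4),"rect",np.round(rc[0],1),np.round(rc[1],1),"yaw rect",round(np.degrees(np.arctan2(l[1],l[0]))%180,1),"pca",round(np.degrees(np.arctan2(v[1],v[0]))%180,1))
E
python3 - <<'E'
from h import *
bars()
from scipy.spatial.transform import Rotation as R
print("tool",R.from_quat(env.read_state()["eef_rot"]).as_matrix().round(3))
for n in("top","side"):
    c=eyes.read_camera(n); X=cloud(c); im=c["img"].astype(int)
    hsv=cv2.cvtColor(c["img"],cv2.COLOR_BGR2HSV)
    d=np.hypot(X[...,0]-.55,X[...,1]-.012)
    w=(hsv[...,1]<70)&(hsv[...,2]>120)&(d>.026)&(d<.062)&(X[...,2]>.03)&(X[...,2]<.05)
    P=X[w]; 
    for s in(P[P[:,0]>.55],P[P[:,0]<.55]): print(n,"white",len(s),s.mean(0).round(4))
    b=(hsv[...,1]>120)&(abs(hsv[...,0].astype(int)-112)<14)&(d<.1)&(X[...,2]>.034)&(X[...,2]<.046)
    r=cv2.minAreaRect((X[b][:,:2]*1000).astype(np.float32)); print(n,"vise",r)
    g=(hsv[...,1]>90)&(abs(hsv[...,0].astype(int)-18)<10)&(d<.025)&(X[...,2]>.08); print("tip",X[g].round(3).mean(0),g.sum())
    fl=(hsv[...,1]<70)&(d<.028)&(abs(X[...,2]-.045)<.006); r=cv2.minEnclosingCircle((X[fl][:,:2]*1000).astype(np.float32)); print("flange",r,fl.sum())
c=eyes.read_camera("top");X=cloud(c);hsv=cv2.cvtColor(c["img"],cv2.COLOR_BGR2HSV)
o=(hsv[...,1]>150)&(abs(hsv[...,0].astype(int)-9)<8)&(np.hypot(X[...,0]-.5,X[...,1]+.275)<.11)&(X[...,2]>.02)
print("tray",cv2.minAreaRect((X[o][:,:2]*1000).astype(np.float32)))
E
```

```text
top (0.605, 0.23) 76 mean [0.6059 0.2294 0.0747] rect [606.6 230.5] [13.9 40.2] yaw rect 109.0 pca 107.8
top (0.484, 0.25) 78 mean [0.4839 0.2526 0.0743] rect [484.8 252.5] [14.2 40. ] yaw rect 127.2 pca 125.5
side (0.605, 0.23) 34 mean [0.6061 0.2403 0.0728] rect [608.9 234.8] [12.1 37.8] yaw rect 105.2 pca 103.1
side (0.484, 0.25) 71 mean [0.4863 0.2586 0.0735] rect [487.7 255.5] [13.8 38.9] yaw rect 124.9 pca 125.7
tool [[ 0.934  0.357 -0.   ]
 [ 0.357 -0.934  0.   ]
 [ 0.    -0.    -1.   ]]
top white 18 [0.5872 0.0225 0.0422]
top white 18 [0.5099 0.0006 0.0421]
top vise ((549.067626953125, 11.464988708496094), (108.76417541503906, 69.4991683959961), 15.540172576904297)
tip [0.54745161 0.01135484 0.08506452] 31
flange ((550.063720703125, 12.99814224243164), 26.951019287109375) 154
side white 22 [0.5873 0.022  0.0414]
side white 20 [0.5169 0.003  0.0413]
side vise ((551.4496459960938, 14.288875579833984), (107.59542846679688, 70.54248809814453), 13.697547912597656)
tip [0.55109091 0.01518182 0.084     ] 22
flange ((549.8062744140625, 12.18945598602295), 27.220951080322266) 120
tray ((495.64013671875, -274.8821716308594), (130.27601623535156, 131.5434112548828), 3.5021777153015137)
```

```bash
python3 -m pendant '[[25,56,0,0,0,6,0.5],[50,112,0,0,0,12,0.5],[75,168,0,0,0,18,0.5],[100,223,0,0,0,24,0.5],[125,279,0,0,0,29,0.5]]' 12
python3 -m pendant '[[25,56,0,0,0,6,0.5],[50,112,0,0,0,12,0.5],[75,168,0,0,0,18,0.5],[100,223,0,0,0,24,0.5],[125,279,0,0,0,29,0.5]]'
python3 -m pendant '[[25,56,0,0,0,6,0.5],[50,112,0,0,0,12,0.5],[75,168,0,0,0,18,0.5],[100,223,0,0,0,24,0.5],[125,279,0,0,0,29.5,0.5]]'
cat >> h.py <<'E'
def st():
    from scipy.spatial.transform import Rotation as R
    s=env.read_state(); M=R.from_quat(s["eef_rot"]).as_matrix()
    print("t",round(s["time"],2),"pos",(s["tool_pos"]*1000 if hasattr(s["tool_pos"],'shape') else np.array(s["tool_pos"])*1000).round(1),"yaw",round(np.degrees(np.arctan2(M[1,0],M[0,0])),1),"tilt",M[:2,2].round(4),"F",np.round(s["contact_force"],1),"T",np.round(s["ft_torque"],2),"w",round(s["grip_width"],4),"gf",round(s["grip_force"],1),"q",np.round(s["q"],2))
E
python3 -c "from h import *;st()"
```

```text
time: 1.68
tool_pos: [0.3575, -0.3264, 0.2368]
eef_rot: [0.906, 0.423, 0.0, 0.0]
contact_force: [2.2, -0.3, 0.2]
grip_width: 0.0468
grip_force: 0.0
time: 2.3
tool_pos: [0.4825, -0.0475, 0.237]
eef_rot: [0.771, 0.636, 0.0, 0.001]
contact_force: [2.0, -1.2, 0.0]
grip_width: 0.0435
grip_force: 0.0
time: 2.92
tool_pos: [0.6079, 0.2311, 0.2366]
eef_rot: [0.584, 0.812, 0.0, 0.0]
contact_force: [1.6, -0.5, 1.4]
grip_width: 0.0437
grip_force: 0.0
t 2.92 pos [607.9 231.1 236.6] yaw 108.5 tilt [ 0.0005 -0.0001] F [ 1.6 -0.5  1.4] T [ 0.03 -0.14 -0.03] w 0.0437 gf 0.0 q [ 0.11  0.43 -0.74  1.43  0.29  1.39 -0.31]
```

```bash
python3 -m pendant '[[-1,-0.5,-50,0,0,0,0.5],[-1,-0.5,-100,0,0,0,0.5],[-1,-0.5,-140,0,0,0,0.5],[-1,-0.5,-165,0,0,0,0.5],[-1,-0.5,-173,0,0,0,0.5]]'
python3 -m pendant '[[0,0,0,0,0,0,0],[0,0,0,0,0,0,0],[0,0,0,0,0,0,0],[0,0,0,0,0,0,0],[0,0,0,0,0,0,0]]' 12
python3 -c "from h import *;st()"
```

```text
time: 3.55
tool_pos: [0.6051, 0.2288, 0.0619]
eef_rot: [0.585, 0.811, -0.001, -0.001]
contact_force: [0.0, -0.4, 0.5]
grip_width: 0.0436
grip_force: 0.0
time: 4.18
tool_pos: [0.6062, 0.2293, 0.0641]
eef_rot: [0.585, 0.811, 0.0, 0.0]
contact_force: [-0.1, -0.3, 2.7]
grip_width: 0.014
grip_force: 12.0
t 4.17 pos [606.2 229.3  64.1] yaw 108.4 tilt [0.0008 0.0001] F [-0.1 -0.3  2.7] T [-0.1  -0.09  0.02] w 0.014 gf 12.0 q [ 0.08  0.56 -0.69  1.62  0.39  1.1  -0.39]
```

```bash
python3 -m pendant '[[0,0,30,0,0,0,0],[0,0,75,0,0,0,0],[0,0,126,0,0,0,0],[-6,-22,126,0,0,9,0],[-12,-44,126,0,0,18,0]]'
python3 -m pendant '[[-6,-24,0,0,0,10,0],[-13,-50,0,0,0,20,0],[-22,-85,0,0,0,30,0],[-31,-120,0,0,0,40,0],[-38,-145,0,0,0,50,0]]'
python3 -m pendant '[[-4,-16,0,0,0,9,0],[-6.5,-28.5,0,0,0,19,0],[-6.5,-28.5,0,0,0,19,0],[-6.5,-28.5,0,0,0,19,0],[-6.5,-28.5,0,0,0,19,0]]'
python3 - <<'E'
from h import *
st()
for n in("top","side"):
    c=eyes.read_camera(n); cv2.imwrite(f"pics/{n}1.png",c["img"])
a=cv2.imread("pics/side1.png")[120:260,230:400]; cv2.imwrite("pics/side1c.png",cv2.resize(a,(680,560),interpolation=cv2.INTER_CUBIC))
E
```

```text
time: 4.8
tool_pos: [0.5937, 0.1852, 0.1902]
eef_rot: [0.448, 0.894, 0.0, 0.0]
contact_force: [0.3, -1.3, -1.3]
grip_width: 0.0137
grip_force: 12.0
time: 5.42
tool_pos: [0.5554, 0.0384, 0.1894]
eef_rot: [0.029, 1.0, -0.0, -0.0]
contact_force: [-0.3, 0.2, -0.2]
grip_width: 0.0138
grip_force: 12.0
time: 6.05
tool_pos: [0.5494, 0.0127, 0.1896]
eef_rot: [-0.133, 0.991, 0.0, 0.0]
contact_force: [-0.4, -0.1, -0.6]
grip_width: 0.0137
grip_force: 12.0
t 6.05 pos [549.4  12.7 189.6] yaw -164.7 tilt [0.0001 0.0002] F [-0.4 -0.1 -0.6] T [ 0.15 -0.12 -0.03] w 0.0137 gf 12.0 q [ 0.75  0.3  -1.    1.74  0.27  1.25  1.52]
```

View pics/side1c.png

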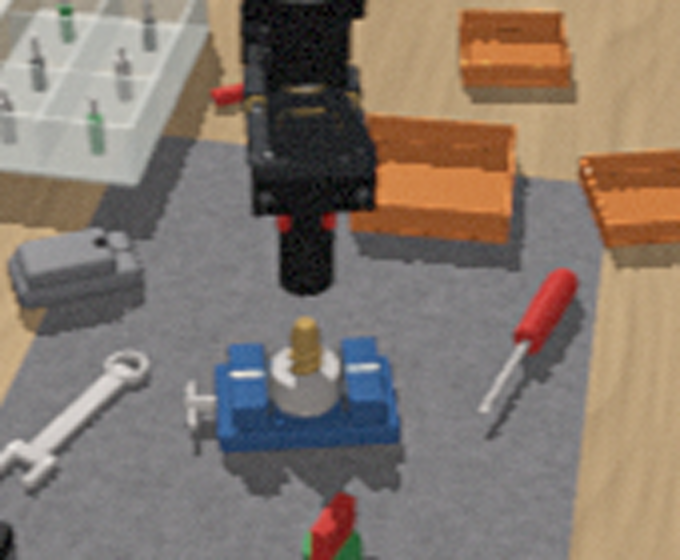

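```bash
python3 -m pendant '[[0,0,-12,0,0,0,0],[0,0,-25,0,0,0,0],[0,0,-33,0,0,0,0],[0,0,-39,0,0,0,0],[0,0,-44,0,0,0,0]]'
python3 -c "from h import *;st()"
python3 -m pendant '[[0,0,-3,0,0,0,0],[0,0,-6,0,0,0,0],[0,0,-9,0,0,0,0],[0,0,-12,0,0,0,0],[0,0,-14,0,0,0,0]]'
python3 -c "from h import *;st()"
```

```text
time: 6.78
tool_pos: [0.5494, 0.0118, 0.1452]
eef_rot: [-0.134, 0.991, 0.0, -0.0]
contact_force: [0.6, 0.2, -0.1]
grip_width: 0.0137
grip_force: 12.0
t 6.78 pos [549.4  11.8 145.2] yaw -164.6 tilt [-0.      0.0001] F [ 0.6  0.2 -0.1] T [ 0.13 -0.16  0.03] w 0.0137 gf 12.0 q [ 0.73  0.35 -0.98  1.79  0.32  1.17  1.49]
time: 7.4
tool_pos: [0.5495, 0.0118, 0.1315]
eef_rot: [-0.134, 0.991, 0.0, 0.0]
contact_force: [1.8, 0.2, -1.2]
grip_width: 0.0142
grip_force: 12.0
t 7.4 pos [549.5  11.8 131.5] yaw -164.6 tilt [0.0003 0.    ] F [ 1.8  0.2 -1.2] T [ 0.16 -0.29 -0.05] w 0.0142 gf 12.0 q [ 0.72  0.37 -0.97  1.8   0.33  1.15  1.48]
```

```bash
python3 -m pendant '[[0,0,-2,0,0,0,0],[0,0,-4,0,0,0,0],[0,0,-6,0,0,0,0],[0,0,-8,0,0,0,0],[0,0,-10,0,0,0,0]]'
python3 -c "from h import *;st()"
python3 -m pendant '[[0,0,-1,0,0,0,0],[0,0,-2,0,0,0,0],[0,0,-2,0,0,0,0],[0,0,-2,0,0,0,0],[0,0,-2,0,0,0,0]]'
python3 -c "from h import *;st()"
```

```text
time: 8.02
tool_pos: [0.5494, 0.0118, 0.1214]
eef_rot: [-0.134, 0.991, -0.0, 0.0]
contact_force: [0.8, 0.1, -0.0]
grip_width: 0.0141
grip_force: 12.0
t 8.03 pos [549.4  11.8 121.4] yaw -164.6 tilt [ 0.0001 -0.    ] F [ 0.8  0.1 -0. ] T [ 0.23 -0.34  0.03] w 0.0141 gf 12.0 q [ 0.71  0.38 -0.97  1.81  0.34  1.13  1.47]
time: 8.65
tool_pos: [0.5494, 0.0118, 0.1195]
eef_rot: [-0.134, 0.991, -0.0, 0.0]
contact_force: [1.4, -0.4, -1.4]
grip_width: 0.0139
grip_force: 12.0
t 8.65 pos [549.4  11.8 119.5] yaw -164.6 tilt [ 0. -0.] F [ 1.4 -0.4 -1.4] T [ 0.19 -0.46  0.03] w 0.0139 gf 12.0 q [ 0.71  0.38 -0.97  1.81  0.34  1.13  1.47]
```

```bash
python3 -m pendant '[[0,0,-0.5,0,0,0,0],[0,0,-1,0,0,0,0],[0,0,-1,0,0,0,0],[0,0,-1,0,0,0,0],[0,0,-1,0,0,0,0]]'
python3 -c "from h import *;st()"
python3 -m pendant '[[0,0,-0.5,0,0,0,0],[0,0,-1,0,0,0,0],[0,0,-1,0,0,0,0],[0,0,-1,0,0,0,0],[0,0,-1,0,0,0,0]]'
python3 -c "from h import *;st()"
```

```text
time: 9.28
tool_pos: [0.5495, 0.0118, 0.1187]
eef_rot: [-0.134, 0.991, -0.0, 0.0]
contact_force: [1.2, -0.1, 2.2]
grip_width: 0.0134
grip_force: 12.0
t 9.28 pos [549.5  11.8 118.7] yaw -164.6 tilt [ 0.0003 -0.0001] F [ 1.2 -0.1  2.2] T [ 0.11 -0.36 -0.07] w 0.0134 gf 12.0 q [ 0.71  0.38 -0.97  1.82  0.35  1.13  1.46]
time: 9.9
tool_pos: [0.5498, 0.0117, 0.118]
eef_rot: [-0.134, 0.991, -0.0, 0.0]
contact_force: [1.4, -0.2, 5.1]
grip_width: 0.0142
grip_force: 12.0
t 9.9 pos [549.8  11.7 118. ] yaw -164.6 tilt [ 0.001  -0.0002] F [ 1.4 -0.2  5.1] T [ 0.01 -0.4   0.  ] w 0.0142 gf 12.0 q [ 0.71  0.38 -0.97  1.82  0.35  1.12  1.46]
```

```bash
python3 -m pendant '[[0,0,-0.3,0,0,-5,0],[0,0,-0.6,0,0,-10,0],[0,0,-1,0,0,-15,0],[0,0,-1.3,0,0,-20,0],[0,0,-1.6,0,0,-25,0]]'
python3 -c "from h import *;st()"
python3 -m pendant '[[0,0,-0.3,0,0,-5,0],[0,0,-0.6,0,0,-10,0],[0,0,-1,0,0,-15,0],[0,0,-1.3,0,0,-20,0],[0,0,-1.6,0,0,-25,0]]'
python3 -c "from h import *;st()"
```

```text
time: 10.52
tool_pos: [0.5499, 0.012, 0.1164]
eef_rot: [0.085, 0.996, 0.0, 0.001]
contact_force: [1.1, 1.0, 4.6]
grip_width: 0.0138
grip_force: 12.0
t 10.53 pos [549.9  12.  116.4] yaw 170.2 tilt [0.0011 0.0002] F [1.1 1.  4.6] T [ 0.28 -0.45  0.01] w 0.0138 gf 12.0 q [ 0.64  0.35 -0.88  1.82  0.3   1.11  1.06]
time: 11.15
tool_pos: [0.55, 0.0121, 0.1148]
eef_rot: [0.299, 0.954, 0.0, 0.001]
contact_force: [2.2, 0.2, 4.1]
grip_width: 0.0142
grip_force: 12.0
t 11.15 pos [550.   12.1 114.8] yaw 145.2 tilt [0.0014 0.0002] F [2.2 0.2 4.1] T [ 0.19 -0.68  0.03] w 0.0142 gf 12.0 q [ 0.58  0.33 -0.8   1.82  0.27  1.1   0.65]
```

```bash
for i in 1; do
python3 -m pendant '[[0,0,-0.2,0,0,-3,0],[0,0,-0.4,0,0,-6,0],[0,0,-0.6,0,0,-9,0],[0,0,-0.8,0,0,-12,0],[0,0,-0.8,0,0,-12,0]]' >/dev/null
python3 -c "from h import *;st()"; done
python3 -m pendant '[[0,0,-0.2,0,0,-3,0],[0,0,-0.4,0,0,-6,0],[0,0,-0.6,0,0,-9,0],[0,0,-0.8,0,0,-12,0],[0,0,-0.8,0,0,-12,0]]' >/dev/null
python3 -c "from h import *;st()"
```

```text
t 11.78 pos [549.6  11.7 113.8] yaw 133.4 tilt [ 0.0005 -0.0003] F [ 0.7 -0.4  4.3] T [-0.19 -0.34 -0.03] w 0.0138 gf 12.0 q [ 0.55  0.32 -0.77  1.83  0.25  1.09  0.45]
t 12.4 pos [549.7  11.8 113.1] yaw 121.5 tilt [ 0.0008 -0.0002] F [ 1.3 -0.3  5.4] T [-0.15 -0.54 -0.05] w 0.0138 gf 12.0 q [ 0.53  0.32 -0.73  1.83  0.24  1.09  0.26]
```

```bash
python3 -m pendant '[[0,0,-0.2,0,0,-3,0],[0,0,-0.4,0,0,-6,0],[0,0,-0.6,0,0,-9,0],[0,0,-0.8,0,0,-12,0],[0,0,-0.8,0,0,-12,0]]' >/dev/null
python3 -c "from h import *;st()"
python3 -m pendant '[[0,0,-0.2,0,0,-3,0],[0,0,-0.4,0,0,-6,0],[0,0,-0.6,0,0,-9,0],[0,0,-0.8,0,0,-12,0],[0,0,-0.8,0,0,-12,0]]' >/dev/null
python3 -c "from h import *;st()"
```

```text
t 13.03 pos [549.4  11.8 112.1] yaw 109.5 tilt [ 0.     -0.0002] F [ 0.8 -1.   4.7] T [-0.18 -0.26 -0.05] w 0.0139 gf 12.0 q [ 0.5   0.31 -0.7   1.83  0.22  1.08  0.06]
t 13.65 pos [549.2  11.9 111.3] yaw 97.5 tilt [-0.0003 -0.    ] F [-0.2 -0.3  6.1] T [-0.04 -0.02  0.02] w 0.0139 gf 12.0 q [ 0.47  0.3  -0.66  1.83  0.21  1.08 -0.14]
```

```bash
python3 -m pendant '[[0,0,-0.2,0,0,-3,0],[0,0,-0.4,0,0,-6,0],[0,0,-0.6,0,0,-9,0],[0,0,-0.8,0,0,-12,0],[0,0,-0.8,0,0,-12,0]]' >/dev/null
python3 - <<'E'
from h import *
st(); c=eyes.read_camera("side"); cv2.imwrite("pics/side2c.png",cv2.resize(c["img"][150:250,250:370],(720,600),interpolation=cv2.INTER_CUBIC))
c=eyes.read_camera("top"); cv2.imwrite("pics/top2.png",c["img"])
E
```

```text
t 14.28 pos [549.3  11.9 110.5] yaw 85.5 tilt [-0.0002 -0.    ] F [-0.   0.5  5.3] T [-0.03 -0.1  -0.06] w 0.0139 gf 12.0 q [ 0.44  0.3  -0.63  1.83  0.2   1.07 -0.34]
```

View pics/side2c.png

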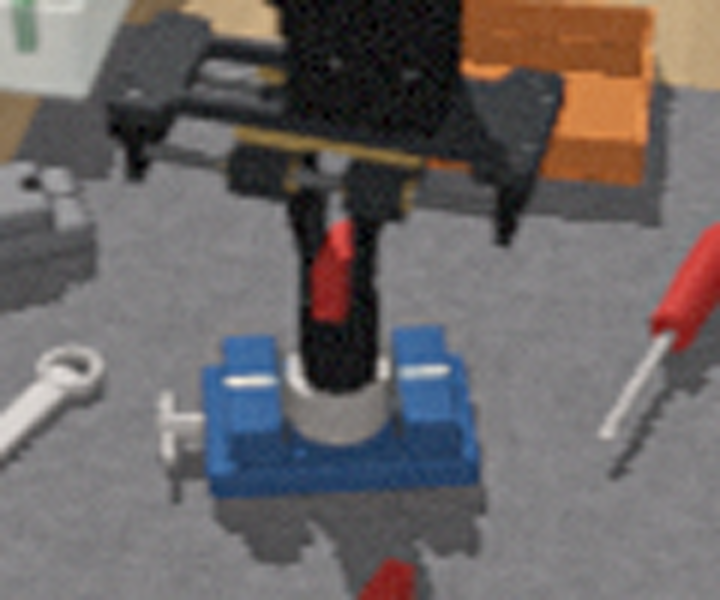

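Knob 1's bar (crop 333,270) points towards the camera, so it has turned with the gripper to 1.92 rad. That is past the binding range without resistance, so this is the good knob. I'll carry on home.

```bash
python3 -m pendant '[[0,0,-0.3,0,0,-4,0],[0,0,-0.5,0,0,-8,0],[0,0,-0.8,0,0,-12,0],[0,0,-1.0,0,0,-16,0],[0,0,-1.3,0,0,-20,0]]' >/dev/null
python3 -c "from h import *;st()"
python3 -m pendant '[[0,0,-0.3,0,0,-4,0],[0,0,-0.5,0,0,-8,0],[0,0,-0.8,0,0,-12,0],[0,0,-1.0,0,0,-16,0],[0,0,-1.3,0,0,-20,0]]' >/dev/null
python3 -c "from h import *;st()"
```

```text
t 15.0 pos [549.4  12.1 109.2] yaw 65.4 tilt [0.0001 0.0002] F [ 0.7 -0.3  6.3] T [-0.04 -0.24  0.01] w 0.0139 gf 12.0 q [ 0.4   0.29 -0.58  1.84  0.18  1.07 -0.68]
t 15.62 pos [549.9  12.1 108.8] yaw 45.4 tilt [0.0012 0.    ] F [-0.9 -0.5 14.8] T [0.04 0.25 0.22] w 0.0139 gf 12.0 q [ 0.35  0.28 -0.52  1.84  0.16  1.06 -1.01]
```

```bash
python3 -m pendant '[[0,0,0.6,0,0,0,0],[0,0,0.6,0,0,-2,0],[0,0,0.6,0,0,-4,0],[0,0,0.6,0,0,-6,0],[0,0,0.6,0,0,-6,0]]' >/dev/null
python3 -c "from h import *;st()"
```

```text
t 16.25 pos [549.5  12.1 108.8] yaw 39.5 tilt [0.0004 0.0003] F [-0.7  0.3  8.1] T [ 0.08 -0.06 -0.04] w 0.0145 gf 12.0 q [ 0.34  0.28 -0.51  1.84  0.15  1.06 -1.11]
```

```bash
python3 -m pendant '[[0,0,0,0,0,-3,0],[0,0,0,0,0,-6,0],[0,0,0,0,0,-9,0],[0,0,0,0,0,-12,0],[0,0,0,0,0,-12,0]]' >/dev/null
python3 -c "from h import *;st()"
```

```text
t 16.88 pos [549.6  12.1 108.8] yaw 27.5 tilt [0.0005 0.0003] F [-1.6  0.8  8.3] T [ 0.14 -0.14 -0.04] w 0.014 gf 12.0 q [ 0.32  0.28 -0.48  1.84  0.14  1.06 -1.31]
```

```bash
python3 -m pendant '[[0,0,0,0,0,0,0.4],[0,0,0,0,0,0,0.4],[0,0,20,0,0,0,0.4],[0,0,70,0,0,0,0.4],[0,0,120,0,0,0,0.4]]' >/dev/null
python3 -m pendant '[[-8,30,0,0,0,10,0.5],[-16,65,0,0,0,20,0.5],[-26,105,0,0,0,30,0.5],[-36,145,0,0,0,40,0.5],[-46,185,0,0,0,50,0.5]]' >/dev/null
python3 - <<'E'
from h import *
st()
bars(names=("top",),centers=((0.5495,0.012),),h=0.119)
bars(names=("side",),centers=((0.5495,0.012),),h=0.119)
bars(names=("top","side"),centers=((0.484,0.25),))
c=eyes.read_camera("side"); cv2.imwrite("pics/side3c.png",cv2.resize(c["img"][170:240,270:350],(680,595),interpolation=cv2.INTER_CUBIC))
E
```

```text
t 18.12 pos [502.6 197.7 227.9] yaw 77.8 tilt [-0.0009 -0.0004] F [ 0.3 -0.2  0.4] T [-0.02 -0.08 -0.  ] w 0.0433 gf 0.0 q [ 0.18  0.18 -0.7   1.72  0.12  1.29 -0.77]
top (0.5495, 0.012) 72 mean [0.5471 0.0121 0.12  ] rect [547.5  12. ] [35.9 13. ] yaw rect 27.2 pca 28.4
side (0.5495, 0.012) 9 mean [0.5421 0.0134 0.119 ] rect [544.5  16.3] [20.3 13.5] yaw rect 2.8 pca 23.0
top (0.484, 0.25) few
side (0.484, 0.25) 92 mean [0.4923 0.2505 0.285 ] rect [490.9 238. ] [56.1 55.6] yaw rect 66.0 pca 132.1
```

View pics/side3c.png

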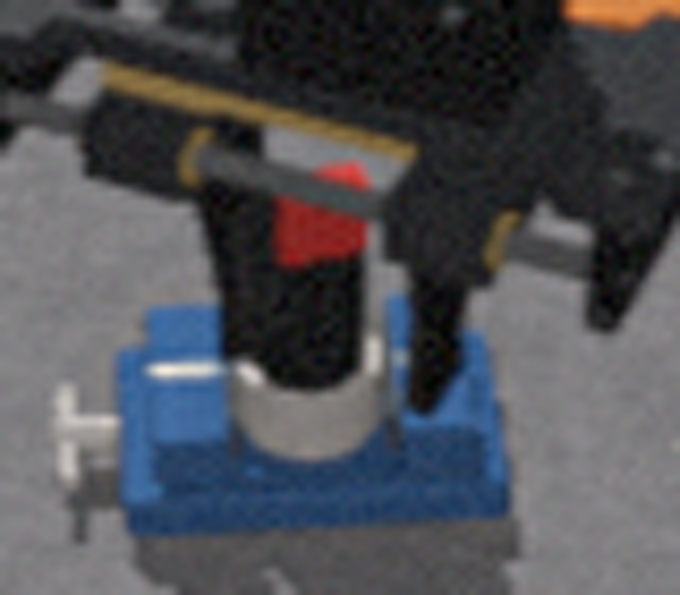

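Knob 1 sits on the flange: bar top at about 119.5 mm, bar at yaw 28°, as expected when home. Knob 2 must be the faulty one, so I'll take it to the tray.

```bash
python3 -m pendant '[[-5,15,0,0,0,10,0.5],[-10,30,0,0,0,20,0.5],[-14,45,0,0,0,30,0.5],[-17.5,55,0,0,0,40,0.5],[-17.5,55,0,0,0,49,0.5]]' >/dev/null
python3 -c "from h import *;st()"
```

```text
t 19.0 pos [486.  251.1 228.1] yaw 126.6 tilt [-0.0005 -0.0004] F [ 0.3  0.1 -0.5] T [ 0.03 -0.13  0.  ] w 0.0431 gf 0.0 q [ 0.17  0.22 -0.83  1.69  0.17  1.3  -0.05]
```

```bash
python3 -m pendant '[[-1,1,-45,0,0,0,0.5],[-1,1,-90,0,0,0,0.5],[-1,1,-130,0,0,0,0.5],[-1,1,-155,0,0,0,0.5],[-1,1,-163.5,0,0,0,0.5]]' >/dev/null
python3 -m pendant '[[0,0,0,0,0,0,0],[0,0,0,0,0,0,0],[0,0,0,0,0,0,0],[0,0,0,0,0,0,0],[0,0,0,0,0,0,0]]' 20 >/dev/null
python3 -c "from h import *;st()"
python3 -m pendant '[[0,0,30,0,0,0,0],[0,0,80,0,0,0,0],[0,0,130,0,0,0,0],[0,0,180,0,0,0,0],[0,0,180,0,0,0,0]]' >/dev/null
python3 -c "from h import *;st()"
```

```text
t 20.25 pos [485.3 253.   65.4] yaw 126.4 tilt [0.001  0.0002] F [0.9 0.1 4. ] T [-0.07 -0.08  0.06] w 0.0139 gf 20.0 q [ 0.1   0.39 -0.78  1.87  0.32  1.01 -0.18]
t 20.88 pos [486.2 254.1 248.7] yaw 126.4 tilt [0.006  0.0021] F [ 0.  -0.5 -0.4] T [ 0.01 -0.13  0.07] w 0.0136 gf 20.0 q [ 0.18  0.2  -0.84  1.67  0.16  1.34 -0.05]
```

```bash
python3 -m pendant '[[1,-53,0,0,0,-6,0],[2,-106,0,0,0,-12,0],[3,-159,0,0,0,-18,0],[4,-212,0,0,0,-24,0],[5,-265,0,0,0,-30,0]]' >/dev/null
python3 -m pendant '[[1,-53,0,0,0,-6,0],[2,-106,0,0,0,-12,0],[3,-159,0,0,0,-18,0],[4,-212,0,0,0,-24,0],[5,-264,0,0,0,-30,0]]' >/dev/null
python3 -c "from h import *;st()"
```

```text
t 22.12 pos [ 494.2 -277.8  243.6] yaw 66.2 tilt [-0.0015  0.0005] F [ 1.1  0.3 -0.6] T [ 0.03 -0.15  0.01] w 0.0139 gf 20.0 q [ 0.75  0.19 -0.36  1.64  0.07  1.33 -0.04]
```

Target z is about 70 mm, so I'll lower 173 mm.

```bash
python3 -m pendant '[[0,0,-45,0,0,0,0],[0,0,-90,0,0,0,0],[0,0,-135,0,0,0,0],[0,0,-160,0,0,0,0],[0,0,-168,0,0,0,0]]' >/dev/null
python3 -c "from h import *;st()"
python3 -m pendant '[[0,0,-2,0,0,0,0],[0,0,-4,0,0,0,0],[0,0,-5,0,0,0,0],[0,0,-6,0,0,0,0],[0,0,-6,0,0,0,0]]' >/dev/null
python3 -c "from h import *;st()"
```

```text
t 22.75 pos [ 493.2 -275.3   74.2] yaw 66.4 tilt [-0.0039  0.0022] F [-1.  -0.2 -0.8] T [ 0.01 -0.09  0.01] w 0.0143 gf 20.0 q [ 0.73  0.33 -0.35  1.84  0.13  1.   -0.09]
t 23.38 pos [ 494.9 -276.3   71.1] yaw 66.4 tilt [ 0.0002 -0.0002] F [-0.1  0.6 -0.7] T [ 0.02  0.01 -0.03] w 0.014 gf 20.0 q [ 0.73  0.34 -0.35  1.84  0.14  0.99 -0.09]
```

```bash
python3 -m pendant '[[0,0,-1,0,0,0,0],[0,0,-1.5,0,0,0,0],[0,0,-1.5,0,0,0,0],[0,0,-1.5,0,0,0.0,0.3],[0,0,-1.5,0,0,0,0.4]]' >/dev/null
python3 -m pendant '[[0,0,0,0,0,0,0.4],[0,0,0,0,0,0,0.4],[0,0,30,0,0,0,0.4],[0,0,80,0,0,0,0.4],[0,0,130,0,0,0,0.4]]' >/dev/null
python3 -m pendant '[[0,-30,30,0,0,0,0.5],[0,-80,40,0,0,0,0.5],[0,-130,40,0,0,0,0.5],[0,-180,40,0,0,0,0.5],[0,-180,40,0,0,0,0.5]]' >/dev/null
python3 - <<'E'
from h import *
st()
bars(names=("top","side"),centers=((0.5495,0.012),),h=0.119)
bars(names=("top","side"),centers=((0.495,-0.276),),h=0.078)
c=eyes.read_camera("top"); cv2.imwrite("pics/end.png",cv2.resize(c["img"][130:310,170:530],(800,400),interpolation=cv2.INTER_CUBIC))
c=eyes.read_camera("side"); cv2.imwrite("pics/endg.png",cv2.resize(c["img"][170:240,270:350],(680,595),interpolation=cv2.INTER_CUBIC))
E
```

```text
t 25.25 pos [ 492.5 -460.8  238. ] yaw 66.1 tilt [-0.002  -0.0006] F [-0.   0.5  0.1] T [ 0.05 -0.06  0.03] w 0.0433 gf 0.0 q [ 0.88  0.4  -0.27  1.38  0.11  1.38  0.19]
top (0.5495, 0.012) 74 mean [0.5472 0.0121 0.1199] rect [547.4  12. ] [37.2 13.1] yaw rect 27.8 pca 27.9
side (0.5495, 0.012) 44 mean [0.551  0.0182 0.1169] rect [551.   18.8] [36.6 13.5] yaw rect 18.8 pca 25.6
top (0.495, -0.276) 79 mean [ 0.4931 -0.2762  0.0789] rect [ 493.8 -275.9] [39.5 14.4] yaw rect 65.5 pca 66.3
side (0.495, -0.276) 30 mean [ 0.4974 -0.2685  0.0764] rect [ 496.8 -270.8] [35.3 11.9] yaw rect 57.7 pca 59.8
```

View pics/end.png

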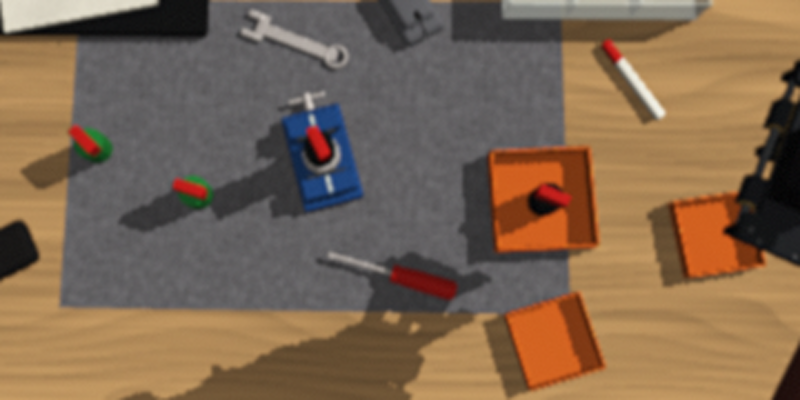

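View pics/endg.png

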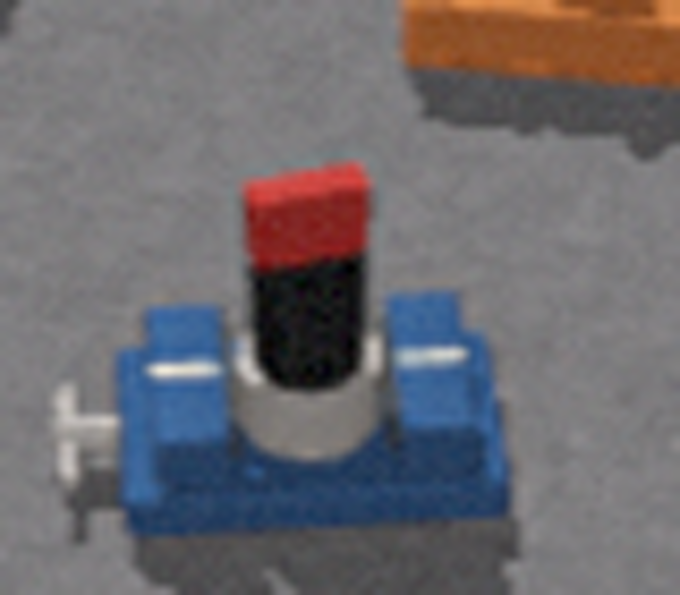

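The good knob is seated on the flange (end picture 318,145; bar top about 119 mm, as expected when home). The faulty one stands in the largest tray (548,198), and the bystanders have not moved.

```bash
python3 -c "
from rig import env
print(env.sign_off())"
```

```text
the job is handed in; nothing more can be done
None
```

The job is handed in: the good knob is screwed fully home on the gauge, and the other is in the large orange tray, rejected by elimination and not itself tried on the gauge.

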